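# Test the mist sensor and reset the misting control

### The arm

A 6-joint arm with a two-finger parallel gripper is mounted at the origin on the work surface. World frame = base frame: x ahead of the robot, y to its left, z up, the work surface at z = 0. Lengths are in m, angles in rad, forces in N, time in s.
With the tool pointing down it reaches from about 0.35 to 0.775 m from the base axis. Payload 7.3 kg.
Tool frame: the origin (TCP) lies at the very end of the fingers, on their centre line; the grasp point (between the pads) lies 19 mm behind it; z points along the fingers, y is the line along which they close (so a half turn about z gives the same grasp; the last joint's range is limited). The gripper opens to 92 mm and grips with 3 to 60 N. Pads are 19 mm wide; open, the fingers measure 130 mm over their backs; the gripper's body (75 mm by 190 mm) begins 47 mm behind the grasp point.
Start: joints at [-1.476, 0.342, 1.524, -0, 1.275, -0.146], TCP at [0.125, -0.51, 0.227] pointing down, gripper open.
Joint ranges: [-2.53, 2.53], [-0.77, 2.02], [0.04, 2.7], [-1, 4.14], [0.28, 2.66], [-3.11, 3.11]. Speed limits (rad/s): [2.57, 2.57, 3.14, 3.14, 3.14, 3.14].

### API

Orientations are given as [roll, pitch, yaw] about the fixed x, y, z axes, in that order (R = Rz(yaw) Ry(pitch) Rx(roll)).
In Python, from cell import robot gives the robot as it stands. The module is installed in compiled form; this text tells all that it offers.
- The arm moves only by the tool arm_command, never from a script. Its argument "moves" is a list of rows, each a list of 3 entries, a list of its own where there are three numbers: the shift along the tool's x, y, z in m, then the turn, a rotation vector about the tool's x, y, z in rad, then the finger opening in m, from 0 to 0.0918. In form: [[[dx, dy, dz], [ax, ay, az], claw], ...]. A call has exactly 5 rows; each row is the pose to reach, as a shift and turn from the pose commanded when the call began, along the tool's axes at that moment; what a row does not reach only later rows make up. A row lasts 1/10 s, in which the tool goes at most 50 mm and 8.59 degrees, less where a joint would pass 70% of its speed; a pose out of reach is approached as far as the arm can. A call with a gripper value outside its range is refused whole. The fingers move at their own pace and stop on an object; "squeeze" is the grip in N (left out, the last holds). Time passes only in rows, so rows that repeat a pose let the fingers close, or fill a call up. It gives the time, the measured TCP pose, the force, the opening and the grip force at its end, in the units of the state.
- robot.observe(): the state, without advancing time (a new reading comes with each control period).
- robot.read_camera(name): name is "scene" or "top" or "wrist"; returns the picture (384x512x3 uint8, red, green, blue); there is no depth.
- robot.camera_model(name): a dict with "fx", "fy", "cx", "cy" (pixels), "R" (3x3) and "t" (3): a world point X has camera coordinates R X + t. Camera axes: x right, y down, z forward; pixel columns grow to the right and rows downward; lengths in m; the calibration is good to about 2 mm. A picture is of the moment at which its call begins: read the wrist's pose just before it. camera_model takes no time and is no camera call; for the wrist camera it gives the pose at the moment of the call.
- robot.hand_in(): hands the job in; it is judged then, once.
The state is a dict: "time": time; "qpos": joint angles; "qvel": joint speeds; "joint_efforts": joint torques, N m; "tool_pos": TCP position; "tool_rot": TCP orientation; "contact_force": force on the tool from outside, world axes, zero at the start; "torque": the same for the moment, N m; "opening": finger opening in m; "grip_force": force on a finger pad.
Only numpy, scipy, OpenCV 4.12 (cv2) and the standard library are available. Lean on these libraries where they do the work, as an engineer would, in place of code of your own. Each camera call takes 0.05 s, during which the arm holds its last target. There are 200 camera calls.

### The job

Test the misting control on the propagation bench: with the fingertips, gently press the square mesh screen of the mist sensor down by a good centimetre, keep it there for a second and let it spring back up; then press the big mushroom button on the control box all the way down, let it come back up and withdraw. Leave the sensor with the round screen, the two other buttons and everything else on the bench alone, and do not push, tip, or lift the square sensor away from its place.

Things in the scene. Friction and masses are not known exactly. Their poses are not given: they have to be found in the camera images.
- square_sensor: Balance-arm mist sensor with a square screen, loose on the table: black base plate 180 x 60 x 10 mm, about 0.9 kg, with two upright lugs to 85 mm height that carry a steel arm. Origin: on the table, straight below the centre of the screen; z up; x points from the screen towards the lugs (the hinge line is at x = +100 mm, z = 75 mm, along its y). Base spans x -45 to +135 mm, y -30 to +30 mm. A counterweight 26 mm across sits on the arm behind the lugs.
- square_screen (a point): Centre of the upper face of the square mesh-faced screen plate, 64 x 64 x 4 mm (it carries the fingertips everywhere); 77 mm above the table at rest; z up. The screen is on the free end of the arm.
- square_arm (a joint): Tilt of the square-screen sensor's arm, rad. 0 = level (at rest, sprung up against its stop), grows as the screen is pressed down, 0.22 = lower stop (screen about 22 mm lower). Pushing at the screen's centre takes about 1 N to start, 2.3 N at 0.1 rad, 3.8 N at 0.22; beyond that it is a hard stop. It springs back when let go.
- round_sensor: Balance-arm mist sensor with a round screen, loose on the table: black base plate 180 x 60 x 10 mm, about 0.9 kg, with two upright lugs to 85 mm height that carry a steel arm. Origin: on the table, straight below the centre of the screen; z up; x points from the screen towards the lugs (the hinge line is at x = +100 mm, z = 75 mm, along its y). Base spans x -45 to +135 mm, y -30 to +30 mm. A counterweight 26 mm across sits on the arm behind the lugs. To be left alone.
- round_screen (a point): Centre of the upper face of the round mesh-faced screen plate, 66 mm across, 77 mm above the table.
- round_arm (a joint): Tilt of the round-screen sensor's arm, rad. 0 = level (at rest, sprung up against its stop), grows as the screen is pressed down, 0.22 = lower stop (screen about 22 mm lower). Pushing at the screen's centre takes about 1 N to start, 2.3 N at 0.1 rad, 3.8 N at 0.22; beyond that it is a hard stop. It springs back when let go.
- control_box: Grey control box, 100 (x) x 220 (y) x 50 mm high, fixed to the table; origin under its middle. Three buttons stand in a row on its top along its y, 65 mm apart, in any order.
- mushroom_button: Push-button station on the control box, the big one: mushroom cap 44 mm across, black plastic in a steel collar. Origin: on the box's top, in the middle of the collar, z up (50 mm above the table). Cap top 25 mm above the origin.
- mushroom_top (a point): Centre of the top of the mushroom cap, 75 mm above the table; moves with the cap.
- mushroom_cap (a joint): Travel of the mushroom button's cap, m: 0 = up, grows as pressed, 0.006 = fully down. Springs back; about 1 N to start, 5 N fully down.
- small_button: Push-button station on the control box, small round cap 16 mm across, black plastic in a steel collar. Origin: on the box's top, in the middle of the collar, z up (50 mm above the table). Cap top 13 mm above the origin. Leave alone.
- small_cap (a joint): Travel of the small round button's cap, m: 0 = up, grows as pressed, 0.006 = fully down. Springs back; about 1 N to start, 5 N fully down.
- square_button: Push-button station on the control box, square cap 22 x 22 mm, black plastic in a steel collar. Origin: on the box's top, in the middle of the collar, z up (50 mm above the table). Cap top 13 mm above the origin. Leave alone.
- square_cap (a joint): Travel of the square button's cap, m: 0 = up, grows as pressed, 0.006 = fully down. Springs back; about 1 N to start, 5 N fully down.
- clay_pot: Small open terracotta pot, 56 mm across, 50 mm high, loose, beside the square-screen sensor, its centre 85 to 105 mm from the screen's. Origin under its centre.
- tape_roll: Roll of tape lying flat, 56 mm across, 22 mm high, loose, beside the round-screen sensor. Origin under its centre.
- seed_jar: Amber glass jar with metal lid, 52 mm across, 62 mm high, loose, at the robot's side of the bench. Origin under its centre.
- brush: Brush 170 mm long lying flat, loose, at the robot's side of the bench. Origin near its middle, underneath; handle to its -x.
- nursery_pot: Black plastic pot, 80 mm across, 75 mm high, loose, behind the sensors, on the side away from the robot. Origin under its centre.

How it is judged:
On the way, in this order (a step that is already met when the one before it is completed fails the run):
1. the fingertips hold the square screen down (arm tilted more than 0.09 rad) for 0.5 s (value of joint square_arm above 0.09 rad and contact force between the fingers and square_sensor above 0.3 N), for 0.5 s.
2. the square screen is let go and back up (value of joint square_arm below 0.02 rad and contact force between the fingers and square_sensor below 0.1 N), for 0.1 s.
3. the fingertips press the mushroom button down (more than 4.5 of its 6 mm) (value of joint mushroom_cap above 0.0045 m and contact force between the fingers and mushroom_button above 0.3 N), for 0.1 s.
At the end, for the whole second after the job is handed in: Both screens are back up (arm tilt under 0.02 rad), all three buttons are up (within 1 mm), both sensors stand flat (within 0.05 rad), at rest and within 12 mm of where they were, and every other loose thing is within 15 mm of where it was (value of joint each of square_arm, round_arm below 0.02 rad and value of joint each of mushroom_cap, small_cap, square_cap below 0.001 m and distance of each of square_sensor, round_sensor from where it was at the start of the episode below 0.012 m and angle between each of square_sensor, round_sensor's own z axis and vertical below 0.05 rad and linear speed of square_sensor below 0.01 m/s and distance of each of clay_pot, tape_roll, seed_jar, brush, nursery_pot from where it was at the start of the episode below 0.015 m); the robot touches nothing.
It fails at once if the square sensor is pressed harder than 20 N (contact force between the fingers and square_sensor above 20 N).
It fails at once if the round-screen sensor is touched (contact force between any of the fingers, the arm and round_sensor above 0.3 N).
It fails at once if the small round or the square button is touched (contact force between any of the fingers, the arm and small_button above 0.3 N or contact force between any of the fingers, the arm and square_button above 0.3 N).
It fails at once if the square sensor is pushed more than 12 mm, tipped or lifted (distance of square_sensor from where it was at the start of the episode above 0.012 m or angle between square_sensor's own z axis and vertical above 0.08 rad or height (world z) of square_sensor above 0.008 m).
It fails at once if a bystander is knocked, carried or lifted (moved more than 15 mm) (distance of any of clay_pot, tape_roll, seed_jar, brush, nursery_pot from where it was at the start of the episode above 0.015 m).
It also fails if it takes over 43 s, if anything falls off the work surface, if the arm or the gripper's body presses on something with over 40 N, if the wrist force passes 120 N, or if a joint passes its speed limit or range.

## Working session

There is one attempt and no reset: what is moved stays moved. The work goes in short steps, Python scripts to look and compute and a tool call to move; the robot and the scene stay as the last step left them, time stands still between calls to the robot, and variables do not carry over. Pictures are saved under pics/ and viewed, at most 10 in all, crops included, and the job is handed in when it is done.

Besides the shell and the picture viewer there is one more tool, called after "Call:" as name(argument=value, ...), one argument or row to a line, values as JSON. arm_command: Moves the arm, as the interface text tells. Its arguments: {"type":"object","properties":{"moves":{"type":"array"},"squeeze":{"type":"number"}},"required":["moves"]}

```bash
mkdir -p pics; cat > h.py <<'E'
import numpy as np, cv2
from cell import robot
def snap(cam,fn):
    m=robot.camera_model(cam); im=robot.read_camera(cam)
    cv2.imwrite('pics/'+fn,cv2.resize(im[:,:,::-1],None,fx=1.5,fy=1.5,interpolation=cv2.INTER_CUBIC)); return m
def ray(m,u,v,z):  # original pixels -> world at height z
    R=np.array(m['R']);t=np.array(m['t']);c=-R.T@t
    d=R.T@np.array([(u-m['cx'])/m['fx'],(v-m['cy'])/m['fy'],1]);return c+d*(z-c[2])/d[2]
E
python3 - <<'E'
from h import *
for c in ('top','scene'): m=snap(c,c+'1.png'); print(c,m)
print(robot.observe())
E
```

```text
top {'fx': 357.7108612674791, 'fy': 357.7108612674791, 'cx': 257.97808553926, 'cy': 192.45740014467552, 'R': array([[ 0.02922015, -0.99939042, -0.01910437],
       [-0.99543984, -0.02735774, -0.09138428],
       [ 0.09080592,  0.02168751, -0.99563243]]), 't': array([-0.01752706,  0.56377661,  0.93467124])}
scene {'fx': 479.2019762173246, 'fy': 479.2019762173246, 'cx': 247.5138278001979, 'cy': 187.76657222969789, 'R': array([[ 0.87855276,  0.47762389,  0.00452448],
       [ 0.41695466, -0.76226653, -0.49507429],
       [-0.23301045,  0.43683538, -0.86883887]]), 't': array([-0.49777428, -0.20244932,  1.70490488])}
{'time': 0.1, 'qpos': array([-1.47601322e+00,  3.42675181e-01,  1.52488723e+00, -1.77219649e-05,
        1.27540077e+00, -1.45973065e-01]), 'qvel': array([-0.00167539, -0.00253258, -0.00300169,  0.0006893 , -0.00078466,
       -0.00041938]), 'joint_efforts': array([ 1.18632732e-03, -4.32006419e+01, -2.44693583e+01,  7.18870433e-02,
        5.26256638e-02, -5.29671445e-05]), 'tool_pos': array([ 0.12517619, -0.50950002,  0.22611493]), 'tool_rot': array([-3.14023424e+00, -1.82583279e-04,  2.40761215e-01]), 'contact_force': array([-0.32480531, -0.30500086,  0.4197882 ]), 'torque': array([ 0.06805906,  0.03138201, -0.01687555]), 'grip_force': 0.0, 'opening': 0.09217673412212816}
```

View pics/top1.png

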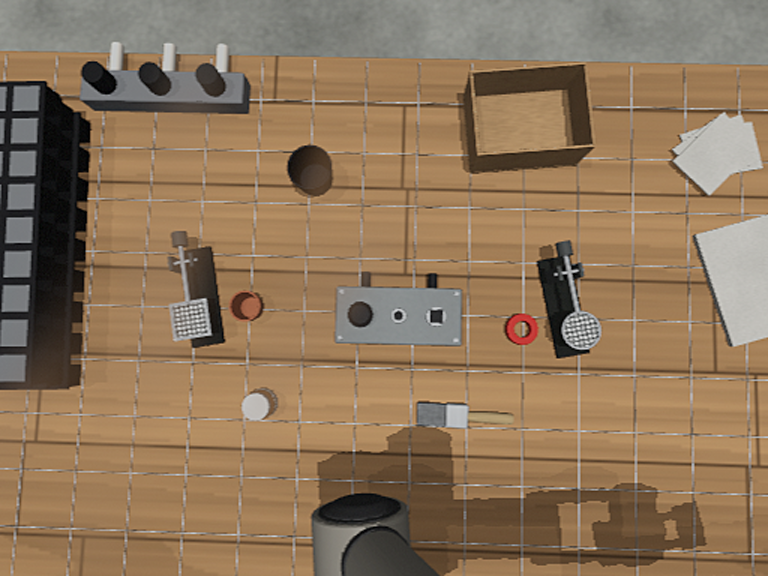

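View pics/scene1.png

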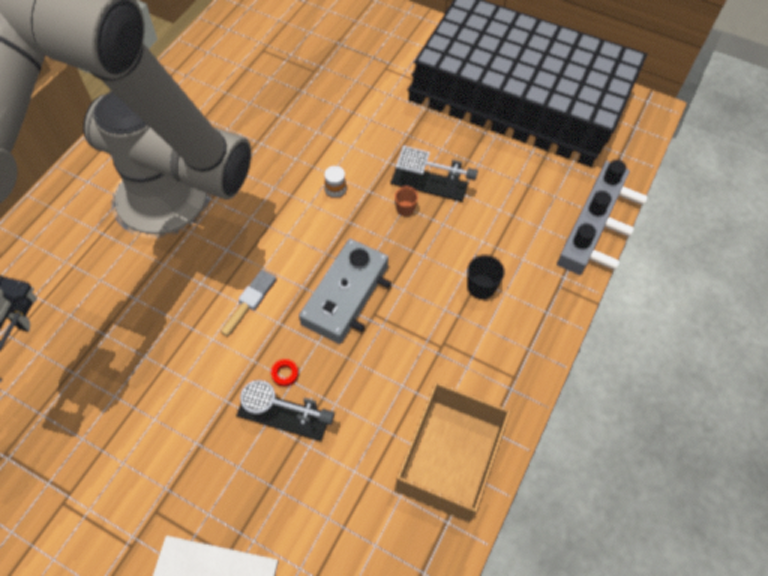

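The top view shows the square screen at (191,320), the mushroom cap at (360,314), the clay pot at (247,306) and the round sensor at (580,330), in 1.5x-enlarged pixels. The scene view agrees with this.

```bash
python3 - <<'E'
from h import *
m=robot.camera_model('top'); s=robot.camera_model('scene')
T=lambda u,v,z:ray(m,u/1.5,v/1.5,z).round(4)
S=lambda u,v,z:ray(s,u/1.5,v/1.5,z).round(4)
print('screen',T(191,320,.077),S(413,160,.077)); print('lugs',T(184,262,.08)); print('cw',T(180,239,.08))
print('mush',T(360,314,.075),S(360,258,.075)); print('small',T(398,316,.063),'sq',T(436,317,.063))
print('pot',T(247,306,.05),'jar',T(256,407,.062))
for z in(.05,.1,.15): print('tray',z,T(45,83,z),T(25,388,z),S(597,130,z),S(642,55,z))
E
```

```text
screen [0.4969 0.3282 0.077 ] [0.4986 0.3267 0.077 ]
lugs [0.5953 0.3453 0.08  ]
cw [0.6349 0.3547 0.08  ]
mush [0.5153 0.0417 0.075 ] [0.5193 0.036  0.075 ]
small [ 0.5142 -0.0226  0.063 ] sq [ 0.5144 -0.0875  0.063 ]
pot [0.5247 0.2416 0.05  ] jar [0.3533 0.2138 0.062 ]
tray 0.05 [0.9227 0.635  0.05  ] [0.3714 0.6215 0.05  ] [0.8402 0.6452 0.05  ] [0.856  0.9459 0.05  ]
tray 0.1 [0.8987 0.5997 0.1   ] [0.377 0.587 0.1  ] [0.8432 0.5962 0.1   ] [0.8584 0.8856 0.1   ]
tray 0.15 [0.8748 0.5645 0.15  ] [0.3827 0.5524 0.15  ] [0.8461 0.5472 0.15  ] [0.8607 0.8253 0.15  ]
```

Call:
arm_command(
  moves=[
    [[0.042,-0.022,0],[0,0,0],0.0],
    [[0.084,-0.043,0],[0,0,0],0.0],
    [[0.126,-0.065,0],[0,0,0],0.0],
    [[0.168,-0.087,0],[0,0,0],0.0],
    [[0.21,-0.108,0],[0,0,0],0.0],
  ],
  squeeze=10,
)

```text
time: 0.6
tool_pos: [0.3044, -0.3533, 0.2265]
tool_rot: [-3.141, 0.0, 0.24]
contact_force: [1.3, -1.0, 0.6]
opening: 0.0568
grip_force: 0.0
```

Call:
arm_command(
  moves=[
    [[0.042,-0.022,0],[0,0,0],0.0],
    [[0.084,-0.043,0],[0,0,0],0.0],
    [[0.126,-0.065,0],[0,0,0],0.0],
    [[0.168,-0.087,0],[0,0,0],0.0],
    [[0.21,-0.108,0],[0,0,0],0.0],
  ],
)

```text
time: 1.1
tool_pos: [0.4826, -0.1982, 0.2265]
tool_rot: [-3.141, 0.0, 0.241]
contact_force: [-0.0, -0.2, 0.1]
opening: 0.0162
grip_force: 0.0
```

Call:
arm_command(
  moves=[
    [[0.009,-0.034,0],[0,0,0],0.0],
    [[0.019,-0.068,0],[0,0,0],0.0],
    [[0.028,-0.101,0],[0,0,0],0.0],
    [[0.037,-0.135,0],[0,0,0],0.0],
    [[0.047,-0.169,0],[0,0,0],0.0],
  ],
)

```text
time: 1.6
tool_pos: [0.4865, -0.0232, 0.2264]
tool_rot: [-3.141, 0.001, 0.241]
contact_force: [0.4, -0.7, 0.5]
opening: 0.0008
grip_force: 0.0
```

Call:
arm_command(
  moves=[
    [[0.009,-0.034,0],[0,0,0],0.0],
    [[0.019,-0.068,0],[0,0,0],0.0],
    [[0.028,-0.101,0],[0,0,0],0.0],
    [[0.037,-0.135,0],[0,0,0],0.0],
    [[0.047,-0.169,0],[0,0,0],0.0],
  ],
)

```text
time: 2.1
tool_pos: [0.4918, 0.1521, 0.2264]
tool_rot: [3.142, 0.001, 0.241]
contact_force: [-0.5, -0.2, 0.4]
opening: 0.0003
grip_force: 0.0
```

Call:
arm_command(
  moves=[
    [[0.009,-0.034,0],[0,0,0],0.0],
    [[0.019,-0.068,0.01],[0,0,0],0.0],
    [[0.028,-0.101,0.03],[0,0,0],0.0],
    [[0.037,-0.135,0.05],[0,0,0],0.0],
    [[0.047,-0.169,0.06],[0,0,0],0.0],
  ],
)

```text
time: 2.6
tool_pos: [0.4965, 0.327, 0.1644]
tool_rot: [3.141, 0.003, 0.241]
contact_force: [0.8, -0.5, 0.1]
opening: 0.0002
grip_force: 0.0
```

```bash
python3 - <<'E'
from h import *
m=snap('wrist','w1.png'); o=robot.observe(); print(o['tool_pos'],o['tool_rot'],o['contact_force'],o['opening'])
R=np.array(m['R']);c=R@np.array([.498,.3275,.077])+m['t'];print(1.5*(m['fx']*c[0]/c[2]+m['cx']),1.5*(m['fy']*c[1]/c[2]+m['cy']))
np.save('m1.npy',m,allow_pickle=True)
E
```

```text
[0.49578227 0.33167428 0.16313217] [-3.13976783  0.00365543  0.24329699] [-1.91853091  1.88114637 -1.00781132] 0.0005324911187327548
384.8516612887297 285.993381891058
```

View pics/w1.png

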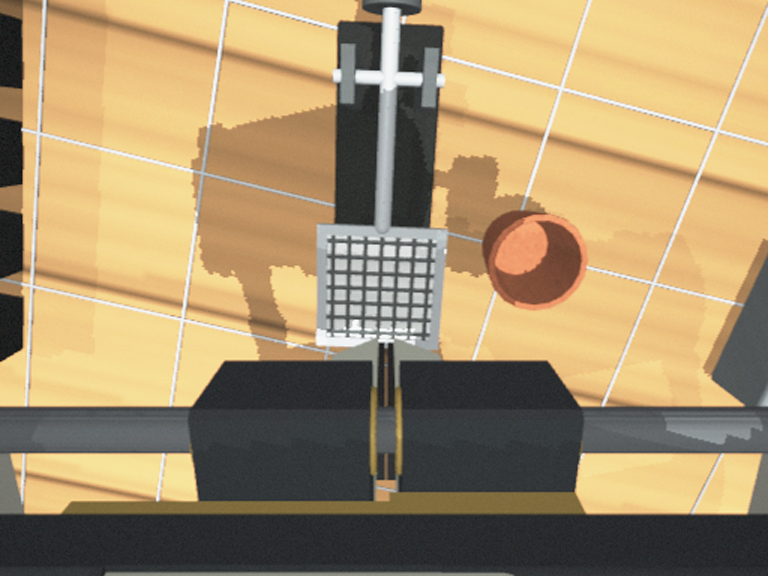

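The screen centre is at (381,286), against a predicted (385,286). The position is confirmed and the pot is well clear, so I'll descend.

Call:
arm_command(
  moves=[
    [[0,0,0.015],[0,0,0],0.0],
    [[0,0,0.035],[0,0,0],0.0],
    [[0,0,0.055],[0,0,0],0.0],
    [[0,0,0.065],[0,0,0],0.0],
    [[0,0,0.07],[0,0,0],0.0],
  ],
)

```text
time: 3.15
tool_pos: [0.4972, 0.3257, 0.0956]
tool_rot: [3.141, 0.002, 0.241]
contact_force: [0.4, -0.8, -0.7]
opening: 0.0007
grip_force: 0.0
```

Call:
arm_command(
  moves=[
    [[0,0,0.004],[0,0,0],0.0],
    [[0,0,0.008],[0,0,0],0.0],
    [[0,0,0.012],[0,0,0],0.0],
    [[0,0,0.015],[0,0,0],0.0],
    [[0,0,0.018],[0,0,0],0.0],
  ],
)

```text
time: 3.65
tool_pos: [0.4977, 0.3261, 0.0787]
tool_rot: [3.142, -0.0, 0.241]
contact_force: [0.8, -0.1, -0.2]
opening: 0.0008
grip_force: 0.0
```

Call:
arm_command(
  moves=[
    [[0,0,0.003],[0,0,0],0.0],
    [[0,0,0.006],[0,0,0],0.0],
    [[0,0,0.01],[0,0,0],0.0],
    [[0,0,0.013],[0,0,0],0.0],
    [[0,0,0.016],[0,0,0],0.0],
  ],
)

```text
time: 4.15
tool_pos: [0.4983, 0.3263, 0.0629]
tool_rot: [-3.141, -0.002, 0.241]
contact_force: [2.0, 0.1, 3.5]
opening: 0.0005
grip_force: 1.8
```

Call:
arm_command(
  moves=[
    [[0,0,0],[0,0,0],0.0],
    [[0,0,0],[0,0,0],0.0],
    [[0,0,0],[0,0,0],0.0],
    [[0,0,0],[0,0,0],0.0],
    [[0,0,0],[0,0,0],0.0],
  ],
)

```text
time: 4.65
tool_pos: [0.4978, 0.3261, 0.0629]
tool_rot: [-3.142, -0.001, 0.241]
contact_force: [2.8, 0.4, 3.3]
opening: 0.0004
grip_force: 1.7
```

```bash
python3 - <<'E'
from h import *
m=snap('wrist','w2.png'); o=robot.observe(); print(o['tool_pos'],o['contact_force'])
E
```

```text
[0.49776301 0.32610945 0.06280881] [ 2.5433113  -0.41730261  3.94439117]
```

View pics/w2.png

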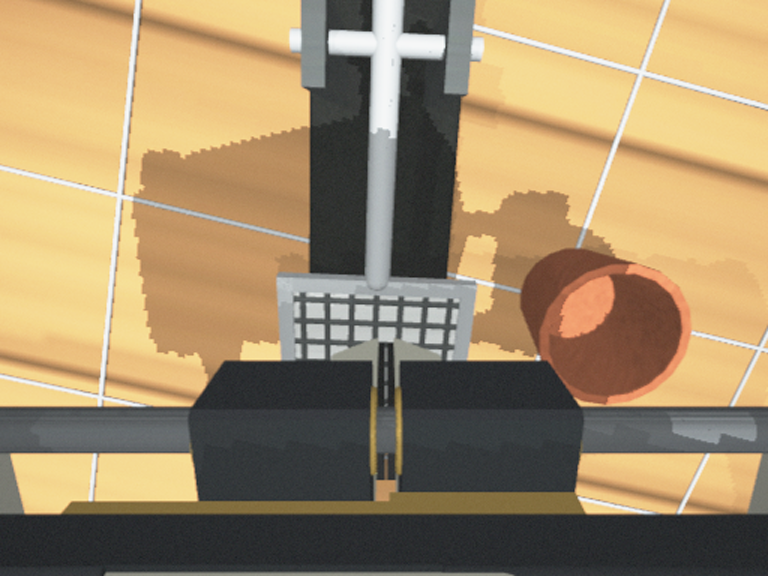

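The fingertips rest on the screen at about (385,345). It is pressed about 14 mm with roughly 3.5 N, and the base hasn't moved. I'll hold another half second, then release.

Call:
arm_command(
  moves=[
    [[0,0,0],[0,0,0],0.0],
    [[0,0,0],[0,0,0],0.0],
    [[0,0,0],[0,0,0],0.0],
    [[0,0,0],[0,0,0],0.0],
    [[0,0,0],[0,0,0],0.0],
  ],
)

```text
time: 5.2
tool_pos: [0.4976, 0.3261, 0.0627]
tool_rot: [3.142, -0.0, 0.241]
contact_force: [1.3, 0.7, 3.8]
opening: 0.0002
grip_force: 1.7
```

Call:
arm_command(
  moves=[
    [[0,0,-0.004],[0,0,0],0.0],
    [[0,0,-0.008],[0,0,0],0.0],
    [[0,0,-0.013],[0,0,0],0.0],
    [[0,0,-0.018],[0,0,0],0.0],
    [[0,0,-0.025],[0,0,0],0.0],
  ],
)

```text
time: 5.7
tool_pos: [0.4971, 0.3257, 0.0876]
tool_rot: [3.141, 0.002, 0.241]
contact_force: [0.1, 1.0, -0.4]
opening: 0.0006
grip_force: 0.0
```

Call:
arm_command(
  moves=[
    [[0,0,-0.01],[0,0,0],0.0],
    [[0,0,-0.03],[0,0,0],0.0],
    [[0,0,-0.05],[0,0,0],0.0],
    [[0,0,-0.07],[0,0,0],0.0],
    [[0,0,-0.08],[0,0,0],0.0],
  ],
)

```text
time: 6.2
tool_pos: [0.4983, 0.3263, 0.1701]
tool_rot: [-3.141, -0.003, 0.241]
contact_force: [-0.6, 0.1, -0.5]
opening: 0.0006
grip_force: 0.0
```

```bash
python3 - <<'E'
from h import *
m=snap('wrist','w3.png'); o=robot.observe(); print(o['tool_pos'],o['contact_force'])
E
```

```text
[0.49866702 0.32657345 0.17096741] [1.12342763 0.21405643 0.5779539 ]
```

View pics/w3.png

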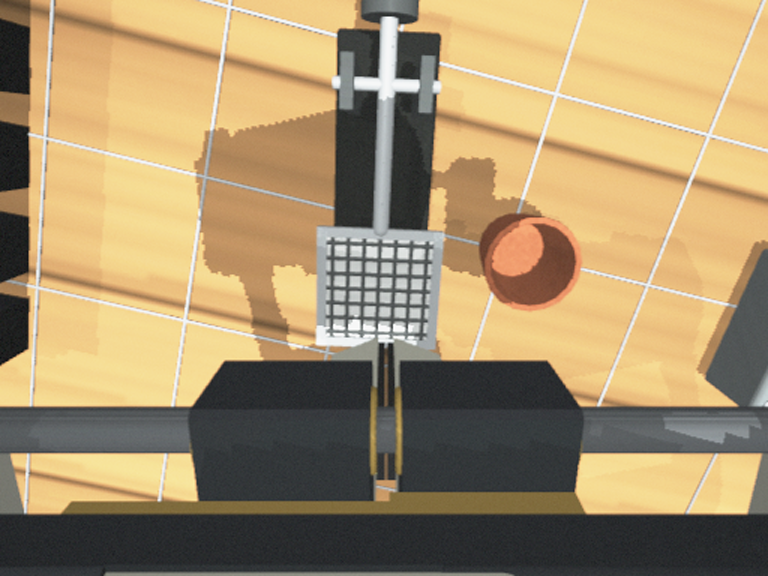

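The screen has sprung back up, centred at (380,287), and neither the sensor nor the pot has shifted. Next is the mushroom button.

Call:
arm_command(
  moves=[
    [[-0.005,0.028,0],[0,0,0],0.0],
    [[-0.01,0.056,0],[0,0,0],0.0],
    [[-0.015,0.085,0],[0,0,0],0.0],
    [[-0.02,0.113,0],[0,0,0],0.0],
    [[-0.025,0.141,0],[0,0,0],0.0],
  ],
)

```text
time: 6.75
tool_pos: [0.5065, 0.1819, 0.167]
tool_rot: [3.142, 0.001, 0.241]
contact_force: [0.0, 0.1, 0.3]
opening: 0.0005
grip_force: 0.0
```

Call:
arm_command(
  moves=[
    [[-0.005,0.028,0],[0,0,0],0.0],
    [[-0.01,0.056,0],[0,0,0],0.0],
    [[-0.015,0.085,0],[0,0,0],0.0],
    [[-0.02,0.113,0],[0,0,0],0.0],
    [[-0.025,0.141,0],[0,0,0],0.0],
  ],
)

```text
time: 7.25
tool_pos: [0.5158, 0.0391, 0.1671]
tool_rot: [-3.141, 0.001, 0.241]
contact_force: [-0.4, 0.2, 0.6]
opening: 0.0005
grip_force: 0.0
```

```bash
python3 - <<'E'
from h import *
m=snap('wrist','w4.png'); o=robot.observe(); print(o['tool_pos'],o['tool_rot'])
R=np.array(m['R'])
for p in ([.516,.04,.075],[*o['tool_pos'][:2],.075]):
  c=R@np.array(p)+m['t'];print(1.5*(m['fx']*c[0]/c[2]+m['cx']),1.5*(m['fy']*c[1]/c[2]+m['cy']))
E
```

```text
[0.51632944 0.03548782 0.16709511] [3.13960979e+00 1.40407321e-03 2.38941305e-01]
383.63005247001115 286.0580839553336
392.2881777073395 287.45326666495987
```

View pics/w4.png

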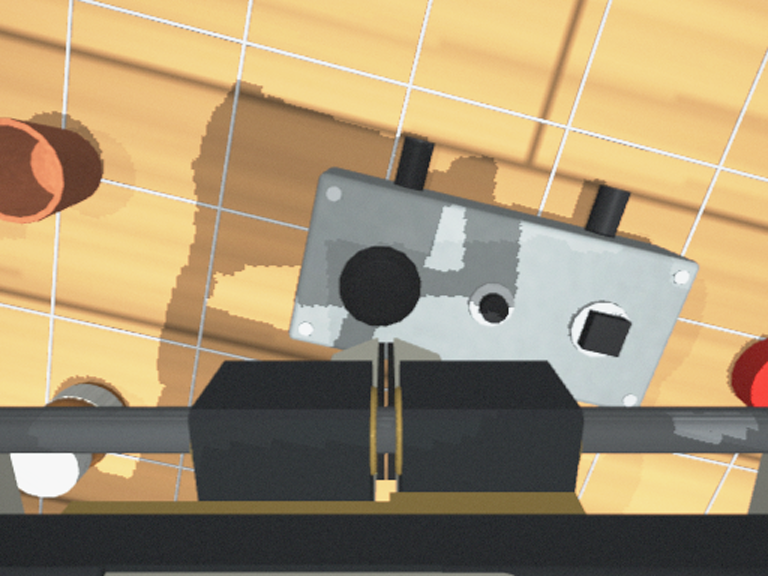

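The cap centre is at (380,286), against a predicted (384,286), so the tool is within 2 mm of it. I'll descend and press.

Call:
arm_command(
  moves=[
    [[0,-0.001,0.02],[0,0,0],0.0],
    [[0,-0.002,0.045],[0,0,0],0.0],
    [[0,-0.002,0.065],[0,0,0],0.0],
    [[0,-0.002,0.078],[0,0,0],0.0],
    [[0,-0.002,0.085],[0,0,0],0.0],
  ],
)

```text
time: 7.8
tool_pos: [0.5147, 0.0424, 0.081]
tool_rot: [-3.141, 0.003, 0.241]
contact_force: [0.5, -0.6, -0.6]
opening: 0.0003
grip_force: 0.0
```

Call:
arm_command(
  moves=[
    [[0,0,0.003],[0,0,0],0.0],
    [[0,0,0.006],[0,0,0],0.0],
    [[0,0,0.009],[0,0,0],0.0],
    [[0,0,0.011],[0,0,0],0.0],
    [[0,0,0.011],[0,0,0],0.0],
  ],
)

```text
time: 8.3
tool_pos: [0.5163, 0.0422, 0.0721]
tool_rot: [3.141, -0.001, 0.241]
contact_force: [-0.7, 0.6, 2.8]
opening: 0.0005
grip_force: 1.4
```

Call:
arm_command(
  moves=[
    [[0,0,0.001],[0,0,0],0.0],
    [[0,0,0.002],[0,0,0],0.0],
    [[0,0,0.003],[0,0,0],0.0],
    [[0,0,0.004],[0,0,0],0.0],
    [[0,0,0.004],[0,0,0],0.0],
  ],
)

```text
time: 8.8
tool_pos: [0.5163, 0.0422, 0.0688]
tool_rot: [3.141, -0.001, 0.241]
contact_force: [-2.5, 1.0, 12.1]
opening: 0.0004
grip_force: 5.9
```

A reading of 12 N means the cap has bottomed out. I'll hold briefly, then withdraw.

Call:
arm_command(
  moves=[
    [[0,0,0],[0,0,0],0.0],
    [[0,0,0],[0,0,0],0.0],
    [[0,0,0],[0,0,0],0.0],
    [[0,0,-0.004],[0,0,0],0.0],
    [[0,0,-0.01],[0,0,0],0.0],
  ],
)

```text
time: 9.3
tool_pos: [0.5157, 0.0422, 0.0777]
tool_rot: [-3.142, 0.001, 0.241]
contact_force: [-0.2, 0.2, -0.5]
opening: 0.0004
grip_force: 0.0
```

Call:
arm_command(
  moves=[
    [[0,0,-0.015],[0,0,0],0.0],
    [[0,0,-0.04],[0,0,0],0.0],
    [[0,0,-0.065],[0,0,0],0.0],
    [[0,0,-0.09],[0,0,0],0.0],
    [[0,0,-0.1],[0,0,0],0.0],
  ],
)

```text
time: 9.8
tool_pos: [0.5165, 0.0421, 0.1797]
tool_rot: [3.141, -0.003, 0.241]
contact_force: [0.7, -0.2, 0.4]
opening: 0.0004
grip_force: 0.0
```

Call:
arm_command(
  moves=[
    [[0,0,0],[0,0,0],0.0],
    [[0,0,0],[0,0,0],0.0],
    [[0,0,0],[0,0,0],0.0],
    [[0,0,0],[0,0,0],0.0],
    [[0,0,0],[0,0,0],0.0],
  ],
)

```text
time: 10.3
tool_pos: [0.5155, 0.0422, 0.1769]
tool_rot: [-3.141, 0.001, 0.241]
contact_force: [-0.3, 0.1, -0.3]
opening: 0.0007
grip_force: 0.0
```

```bash
python3 - <<'E'
from h import *
snap('wrist','w5.png'); print(robot.observe()['tool_pos'])
E
```

```text
[0.51561232 0.04222212 0.17711783]
```

View pics/w5.png

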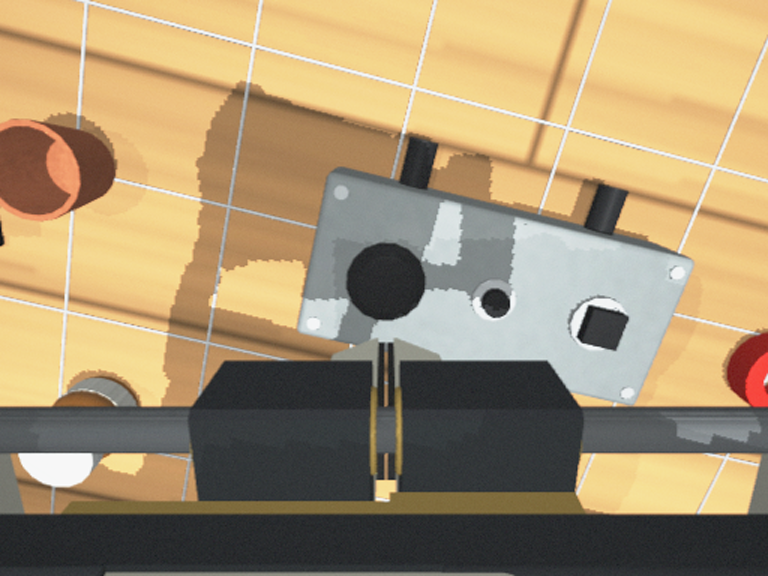

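The cap is back up at (386,281), the other two buttons are untouched and the tool is clear.

```bash
python3 -c "
from cell import robot
print(robot.hand_in())"
```

```text
the job is handed in; nothing more can be done
None
```

I pressed the square screen about 14 mm, held it for just over a second and let it spring back, then pressed the mushroom button fully down, released it and withdrew; the job is handed in, but it returned no verdict.

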